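Set the return-time clock sign to half past three

TASK

The barber is stepping out until half past three: set the return-time clock sign lying on the cash desk to that time, pushing each hand round with a fingertip until the long hand points at the six and the short hand points midway between the three and the four (twelve is at the end with the hanging bail). Push the hands lightly from the side, without pinching them or pressing down on them. Leave the sign lying where it is, lift nothing, and do not disturb the things around it.

Things in the scene. Friction and masses are not known exactly. Their poses are not given: they have to be found in the camera images.
- sign: Return-time clock sign: a loose mahogany board on its back on the desk, dial up, 340 x 290 x 12 mm, 1.5 kg. Origin on the dial's axis at the underside (desk level); the board reaches 190 mm to +x, 150 mm to -x, 145 mm to each side in y. x points to twelve o'clock, -y to three, -x to six (towards the robot within 0.35 rad), +y to nine.
- dial_face (a point): Centre of the white enamel dial's face, 14 mm above the desk; dial 260 mm diameter in a thin brass bezel. No numerals: flat printed hour batons, longer and wider at 3, 6 and 9, twin at 12, and fine minute strokes. A fixed brass nut of 8 mm radius on the axis rises to 40 mm above the desk.
- bail (a point): Middle of the flat brass hanging bail at the sign's twelve o'clock end, 226 mm from the dial's axis, 6 mm above the desk; a blank brass plate lies between it and the dial.
- hour_hand: Short, broad hand of blued steel: 12 mm wide, pointed, 70 mm from axis to tip, 18 mm tail. Origin on the axis at its underside; x points to the tip. It fills the heights 17 to 23 mm above the desk and passes freely under the long hand. Turns about the dial's axis either way without stops, with light friction (0.025 N m, under 1 N at the tip), and stays where left.
- minute_hand: Long, narrow hand of blued steel: 8 mm wide, pointed, 115 mm from axis to tip, 22 mm tail. Origin on the axis at its underside; x points to the tip. It fills the heights 26 to 32 mm above the desk, over the short hand. Turns and stays like the short hand, independently of it.
- hour_tip (a point): The tip of the short hand, 70 mm from the axis, at the hand's mid-thickness (20 mm above the desk).
- minute_tip (a point): The tip of the long hand, 115 mm from the axis, at the hand's mid-thickness (29 mm above the desk).
- mark_half_past_three (a point): Point over the dial where the short hand's tip belongs at half past three: midway between three and four, 70 mm from the axis. Belongs to the sign.
- mark_six (a point): Point over the dial where the long hand's tip belongs at half past: six o'clock, 115 mm from the axis. Belongs to the sign.
- mug: White porcelain shaving mug, loose, standing: 80 mm diameter, 88 mm high, handle out to about 75 mm towards its +y. Origin under its centre. Mug, brush, tin and jar stand in any order in four places, two along each long side of the board, centres about 235 mm to the side of the dial's axis.
- brush: Bone-handled shaving brush, loose, standing on its handle, 38 mm across, 108 mm high. Origin under its centre.
- powder_tin: Steel powder tin with a brass cap, loose, standing, 60 mm diameter, 116 mm high. Origin under its centre.
- pomade_jar: Amber glass pomade jar with a metal lid, loose, standing, 74 mm diameter, 48 mm high. Origin under its centre.
- comb: Tortoiseshell comb, loose, lying flat in front of the board's lower edge: 178 mm along its y, 35 mm along its x, 5 mm thick. Origin under its centre.
- clipper: Chrome hand clipper, loose, lying along the board's right side: 180 mm long along its x (teeth to +x), 85 mm over the handles, 30 mm high. Origin at the desk below its middle.
- tonic_bottle: Green glass tonic bottle, loose, standing beside the board's upper left corner, 60 mm diameter, 165 mm high. Origin under its centre.

How it is judged:
By the outcome, as a careful person would: the job done as asked, in the order asked, and still so for the second after the job is handed in, with the robot touching nothing.
It also fails if it takes over 56 s, if anything falls off the work surface, if the arm or the gripper's body presses on something with over 40 N, if the wrist force passes 120 N, or if a joint passes its speed limit or range.

ROBOT

A 6-joint arm with a two-finger parallel gripper is mounted at the origin on the work surface. World frame = base frame: x ahead of the robot, y to its left, z up, the work surface at z = 0. Lengths are in m, angles in rad, forces in N, time in s.
With the tool pointing down it reaches from about 0.375 to 0.9 m from the base axis. Payload 3.1 kg.
Tool frame: the origin (TCP) lies at the very end of the fingers, on their centre line; the grasp point (between the pads) lies 19 mm behind it; z points along the fingers, y is the line along which they close (so a half turn about z gives the same grasp; the last joint's range is limited). The gripper opens to 87 mm and grips with 3 to 60 N. Pads are 19 mm wide; open, the fingers measure 117 mm over their backs; the gripper's body (75 mm by 190 mm) begins 51 mm behind the grasp point.
Start: joints at [-1.399, 0.527, 1.433, -0, 1.181, -0.178], TCP at [0.214, -0.587, 0.223] pointing down, gripper open.
Joint ranges: [-3.08, 3.08], [-0.75, 2.2], [0.22, 2.44], [-1.43, 4.57], [0, 2.65], [-2.85, 2.85]. Speed limits (rad/s): [2.79, 2.79, 3.14, 3.14, 3.14, 3.14].

INTERFACE

Orientations are given as a unit quaternion [x, y, z, w].
In Python, from rig import status, viewer, robot gives the robot as it stands.
- The arm moves only by the tool arm_command, never from a script. Its arguments are lists of equal length, an entry for each row: "delta_rot": the turn, a rotation vector about the tool's x, y, z in degrees, a list of three; "delta_pos": the shift along the tool's x, y, z in m, a list of three; "gripper": the closure, from -1 (fully open) to 1 (shut). In form: {"delta_rot": [[rx, ry, rz], ...], "delta_pos": [[dx, dy, dz], ...], "gripper": [gripper, ...]}. A call has 1 to 12 rows; each row is the pose to reach, as a shift and turn from the pose commanded when the call began, along the tool's axes at that moment; what a row does not reach only later rows make up. A row lasts 1/12 s, in which the tool goes at most 41.7 mm and 7.16 degrees, less where a joint would pass 70% of its speed; a pose out of reach is approached as far as the arm can. A call with a gripper value outside its range is refused whole. The fingers move at their own pace and stop on an object; "grip_force" is the grip in N (left out, the last holds). Time passes only in rows, so rows that repeat a pose let the fingers close. It gives the time, the measured TCP pose, the force, the opening and the grip force at its end, in the units of the state.
- status.get_obs(): the state, without advancing time (a new reading comes with each control period).
- viewer.camera(name): name is "scene" or "top"; returns a dict with "pixels" (400x640x3 uint8, blue, green, red), "fx", "fy", "cx", "cy" (pixels), "pose" (4x4, takes a point from camera to world coordinates). Camera axes: x right, y down, z forward; pixel columns grow to the right and rows downward; lengths in m; the calibration is good to about 2 mm. A picture is of the moment at which its call begins. There is no depth.
- robot.hand_in(): hands the job in; it is judged then, once.
The state is a dict: "time": time; "q": joint angles; "joint_velocities": joint speeds; "joint_torque": joint torques, N m; "position": TCP position; "tool_rot": TCP orientation; "ft_force": force on the tool from outside, world axes, zero at the start; "moment": the same for the moment, N m; "grip_width": finger opening in m; "grip_force": force on a finger pad.
Only numpy, scipy, OpenCV 4.12 (cv2) and the standard library are available. Lean on these libraries where they do the work, as an engineer would, in place of code of your own. Each camera call takes 0.05 s, during which the arm holds its last target. There are 200 camera calls.

## Working session

There is one attempt and no reset: what is moved stays moved. The work goes in short steps, Python scripts to look and compute and a tool call to move; the robot and the scene stay as the last step left them, time stands still between calls to the robot, and variables do not carry over. Pictures are saved under pics/ and viewed, at most 10 in all, crops included, and the job is handed in when it is done.

Besides the shell and the picture viewer there is one more tool, called by a JSON object that holds its "name" and its "arguments", one argument or row to a line. arm_command: Moves the arm, as the interface text tells. Its arguments: {"type":"object","properties":{"delta_rot":{"type":"array","items":{"type":"array","items":{"type":"number"}}},"delta_pos":{"type":"array","items":{"type":"array","items":{"type":"number"}}},"gripper":{"type":"array","items":{"type":"number"}},"grip_force":{"type":"number"}},"required":["delta_rot","delta_pos","gripper"]}

```bash
mkdir -p pics; ls
python3 - <<'E'
from rig import status, viewer, robot
import cv2,numpy as np
for n in("top","scene"):
    c=viewer.camera(n); cv2.imwrite(f"pics/{n}0.png",c["pixels"]); print(n,c["fx"],c["fy"],c["cx"],c["cy"],np.round(c["pose"],4).tolist())
o=status.get_obs(); print(o["position"],o["tool_rot"],o["time"])
E
```

```text
pics
top 400.2206443161866 400.2206443161866 319.09404077729585 203.49459390011535 [[-0.002, -0.9802, 0.1979, 0.3837], [-0.9998, 0.0054, 0.0168, -0.0042], [-0.0175, -0.1978, -0.9801, 0.9518], [0.0, 0.0, 0.0, 1.0]]
scene 500.57835029678455 500.57835029678455 320.1310873420052 204.66830399673594 [[-0.8078, 0.3495, -0.4746, 0.9998], [0.5894, 0.4785, -0.6509, 0.6323], [-0.0004, -0.8056, -0.5925, 0.6132], [0.0, 0.0, 0.0, 1.0]]
[ 0.21411221 -0.58650824  0.22169974] [ 9.84741409e-01  1.74021501e-01 -4.32253369e-06 -9.34759702e-04] 0.1
```

View pics/top0.png

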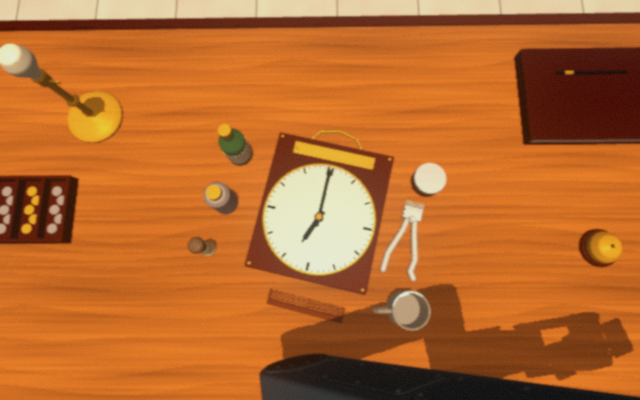

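View pics/scene0.png

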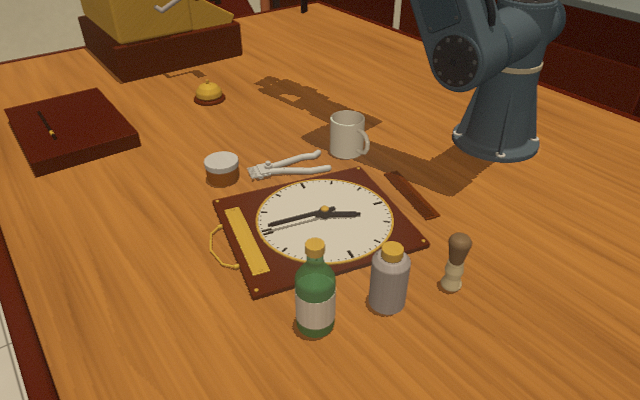

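The top view shows the dial centred near (319,217). Twelve (the bail) is up and slightly right, the long hand points near 12 with its tip at (331,168), and the short hand points near 7 with its tip at (305,240). Next I'll rectify the dial and measure it.

```bash
cat > h.py <<'E'
from rig import status, viewer, robot
import cv2,numpy as np
def proj(c,P):
    T=np.linalg.inv(c["pose"]); p=(T[:3,:3]@np.atleast_2d(P).T).T+T[:3,3]
    return np.c_[c["fx"]*p[:,0]/p[:,2]+c["cx"],c["fy"]*p[:,1]/p[:,2]+c["cy"]]
def ray(c,uv,z):
    uv=np.atleast_2d(uv); d=np.c_[(uv[:,0]-c["cx"])/c["fx"],(uv[:,1]-c["cy"])/c["fy"],np.ones(len(uv))]@c["pose"][:3,:3].T
    o=c["pose"][:3,3]; return o+d*((z-o[2])/d[:,2])[:,None]
def warp(c,ctr,z,half=.16,S=1800):
    # top-down, up = world +x, left = +y, S px per m
    w=[[half,half],[half,-half],[-half,-half],[-half,half]]
    src=proj(c,[[ctr[0]+a,ctr[1]+b,z] for a,b in w]).astype(np.float32); n=2*half*S
    H=cv2.getPerspectiveTransform(src,np.float32([[0,0],[n,0],[n,n],[0,n]]))
    return cv2.warpPerspective(c["pixels"],H,(int(n),int(n)),flags=cv2.INTER_CUBIC)
def polar(c,ctr,z,r,a):
    # gray samples on a ring; a = world angle (rad, from +x ccw)
    P=np.c_[ctr[0]+r*np.cos(a),ctr[1]+r*np.sin(a),np.full(a.size,z)]
    uv=proj(c,P).astype(np.float32); g=cv2.cvtColor(c["pixels"],cv2.COLOR_BGR2GRAY)
    return cv2.remap(g,uv[:,0].copy(),uv[:,1].copy(),cv2.INTER_LINEAR)[:,0].astype(float)
E
python3 - <<'E'
from h import *
for n in("top","scene"):
    c=viewer.camera(n); im=c["pixels"].astype(int)
    m=((im[...,0]>120)&(im[...,1]>150)&(im.max(2)-im.min(2)<90)).astype(np.uint8)
    k,l,s,ce=cv2.connectedComponentsWithStats(m); 
    i=[j for j in range(1,k) if l[j*0+int(0)] .size] and max(range(1,k),key=lambda j:s[j,4] if 150<ce[j,0]<450 and 100<ce[j,1]<320 else 0)
    pts=cv2.convexHull(np.argwhere(l==i)[:,::-1].astype(np.int32))[:,0]
    W=ray(c,pts+0.0,.014)[:,:2].astype(np.float32); (e)=cv2.fitEllipse((W*1000).astype(np.float32)); print(n,s[i],e)
    ctr=np.array(e[0])/1000
    a=np.radians(np.arange(0,360,.5))
    if n=="top":
        w=warp(c,ctr,.02); cv2.imwrite("pics/w.png",w)
    tick=np.mean([polar(c,ctr,.014,r,a) for r in np.arange(.095,.118,.003)],0)
    hh=np.mean([polar(c,ctr,.020,r,a) for r in np.arange(.035,.06,.004)],0)
    mm=np.mean([polar(c,ctr,.029,r,a) for r in np.arange(.075,.1,.004)],0)
    d=tick.max()-tick
    for nm,p in(("tick",d),("hour",hh.max()-hh),("min",mm.max()-mm)):
        from scipy.signal import find_peaks
        pk,_=find_peaks(p,prominence=20,distance=6); print(nm,[(round(float(np.degrees(a[q])),1),int(p[q])) for q in pk])
E
```

```text
top [ 264  166  110  107 8845] ((539.0162353515625, 13.193504333496094), (258.5638427734375, 259.1337585449219), 155.0269775390625)
tick [(76.5, 51), (166.5, 45), (257.0, 50), (347.5, 155)]
hour [(145.0, 156), (347.0, 138)]
min [(347.0, 141)]
scene [ 258  180  134   82 7171] ((536.0123901367188, 9.870155334472656), (259.31170654296875, 259.9397277832031), 34.72926330566406)
tick [(51.5, 94), (76.5, 57), (166.5, 56), (257.0, 59), (338.5, 112), (348.5, 86)]
hour [(138.0, 137), (335.0, 138)]
min [(43.5, 26), (225.5, 41), (261.5, 68), (349.0, 142)]
```

View pics/w.png

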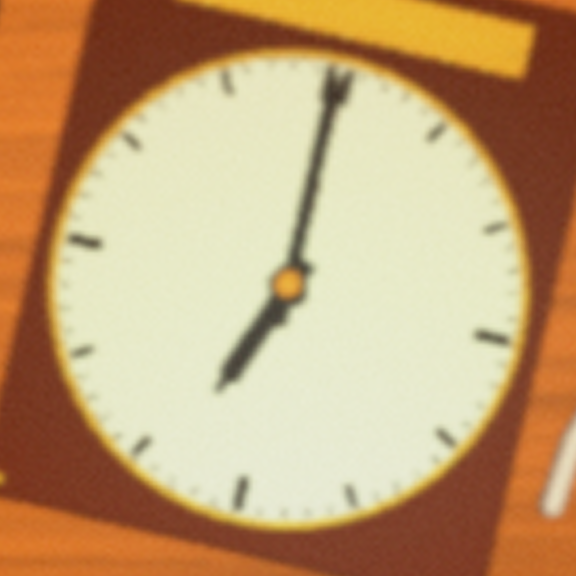

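Measurements:

| Item | Value |
|---|---|
| Axis | About (0.5375, 0.0115) |
| Twelve | World angle 346.7° |
| Short hand | About 145°, target 241.7° |
| Long hand | About 347°, target 166.7° |

I'll push the short hand anticlockwise first. Then I'll push the long hand clockwise along the right side, away from the tall objects.

```bash
cat >> h.py <<'E'
from scipy.spatial.transform import Rotation as R
C=np.array([.5375,.0115])
def rows(T):
    "T: list of (x,y,z,yaw deg of tool x); prints tool-frame rows from the present pose"
    o=status.get_obs(); p=np.array(o["position"]); q=R.from_quat(o["tool_rot"])
    dp=[];dr=[]
    for x,y,z,w in T:
        dp.append(np.round(q.inv().apply(np.array([x,y,z])-p),4).tolist())
        u=np.radians(w); G=R.from_matrix(np.array([[np.cos(u),np.sin(u),0],[np.sin(u),-np.cos(u),0],[0,0,-1]]))
        dr.append(np.round((q.inv()*G).as_rotvec(degrees=True),1).tolist())
    print("pos",dp,"\nrot",dr,"\nnow",np.round(p,4),np.round(o["q"],2),o["time"])
def at(th,r,off,z,yaw):
    "finger at radius r on the ray th, shifted off along increasing angle"
    t=np.radians(th); return (*(C+r*np.array([np.cos(t),np.sin(t)])+off*np.array([-np.sin(t),np.cos(t)])),z,yaw)
E
python3 -c "
from h import *
rows([at(145,.052,-.027,.15,55)])"
```

```text
pos [[0.5011, -0.5091, 0.0727]] 
rot [[-0.1, -0.0, -35.0]] 
now [ 0.2141 -0.5867  0.2219] [-1.4   0.53  1.43 -0.    1.18 -0.18] 0.2
```

{"name": "arm_command", "arguments": {
  "delta_rot": [
    [0, 0, -35],
    [0, 0, -35],
    [0, 0, -35],
    [0, 0, -35],
    [0, 0, -35],
    [0, 0, -35],
    [0, 0, -35],
    [0, 0, -35],
    [0, 0, -35],
    [0, 0, -35],
    [0, 0, -35],
    [0, 0, -35]
  ],
  "delta_pos": [
    [0.501, -0.509, 0],
    [0.501, -0.509, 0],
    [0.501, -0.509, 0],
    [0.501, -0.509, 0],
    [0.501, -0.509, 0],
    [0.501, -0.509, 0],
    [0.501, -0.509, 0],
    [0.501, -0.509, 0],
    [0.501, -0.509, 0],
    [0.501, -0.509, 0],
    [0.501, -0.509, 0],
    [0.501, -0.509, 0]
  ],
  "gripper": [1, 1, 1, 1, 1, 1, 1, 1, 1, 1, 1, 1],
  "grip_force": 5
}}

```text
time: 1.2
position: [0.422, -0.1302, 0.2227]
tool_rot: [0.887, 0.462, 0.0, 0.0]
ft_force: [1.0, 0.0, -1.4]
grip_width: 0.0146
grip_force: 0.0
```

```bash
python3 -c "
from h import *
rows([at(145,.052,-.027,.10,55)])"
```

```text
pos [[0.2094, -0.0387, 0.1227]] 
rot [[0.0, -0.0, 0.0]] 
now [ 0.422  -0.1302  0.2227] [-0.55  0.28  1.87  0.    0.99  0.06] 1.2
```

{"name": "arm_command", "arguments": {
  "delta_rot": [
    [0, 0, 0],
    [0, 0, 0],
    [0, 0, 0],
    [0, 0, 0],
    [0, 0, 0],
    [0, 0, 0],
    [0, 0, 0],
    [0, 0, 0],
    [0, 0, 0],
    [0, 0, 0]
  ],
  "delta_pos": [
    [0.209, -0.039, 0],
    [0.209, -0.039, 0],
    [0.209, -0.039, 0],
    [0.209, -0.039, 0],
    [0.209, -0.039, 0],
    [0.209, -0.039, 0.12],
    [0.209, -0.039, 0.12],
    [0.209, -0.039, 0.12],
    [0.209, -0.039, 0.12],
    [0.209, -0.039, 0.12]
  ],
  "gripper": [1, 1, 1, 1, 1, 1, 1, 1, 1, 1]
}}

```text
time: 2.03
position: [0.5078, 0.0617, 0.1009]
tool_rot: [0.887, 0.462, -0.002, -0.002]
ft_force: [0.2, 0.1, 0.1]
grip_width: 0.0005
grip_force: 0.0
```

Run:
```python
from h import *
c=viewer.camera("scene"); cv2.imwrite("pics/s1.png",cv2.resize(c["pixels"][140:300,200:450],None,fx=3,fy=3))
rows([at(145,.052,-.027,.0175,55)])
p=status.get_obs()["position"]; print(proj(c,[p]), status.get_obs()["grip_width"])
```

```text
pos [[0.0021, -0.0006, 0.0855]] 
rot [[-0.0, 0.0, 0.0]] 
now [0.5097 0.0614 0.103 ] [-0.1   0.56  1.82 -0.    0.76  0.51] 2.0833
[[353.05116527 186.21412347]] 0.00031776649748442587
```

View pics/s1.png

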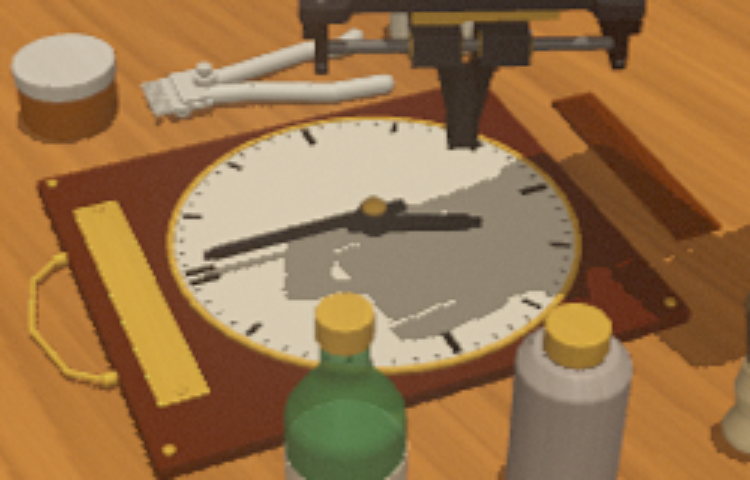

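The fingertips are closed over the dial, on the clock-clockwise side of the short hand (crop (462,148)), and clear of it. I'll descend beside the hand.

{"name": "arm_command", "arguments": {
  "delta_rot": [
    [0, 0, 0],
    [0, 0, 0],
    [0, 0, 0],
    [0, 0, 0],
    [0, 0, 0],
    [0, 0, 0],
    [0, 0, 0]
  ],
  "delta_pos": [
    [0.002, 0, 0.03],
    [0.002, 0, 0.055],
    [0.002, 0, 0.07],
    [0.002, 0, 0.08],
    [0.002, 0, 0.0845],
    [0.002, 0, 0.0845],
    [0.002, 0, 0.0845]
  ],
  "gripper": [1, 1, 1, 1, 1, 1, 1]
}}

```text
time: 2.67
position: [0.5119, 0.0629, 0.0196]
tool_rot: [0.887, 0.462, 0.001, 0.001]
ft_force: [0.0, 0.5, 0.3]
grip_width: 0.0009
grip_force: 0.0
```

Run:
```python
from h import *
c=viewer.camera("scene"); cv2.imwrite("pics/s2.png",cv2.resize(c["pixels"][160:270,230:430],None,fx=4,fy=4))
print(status.get_obs()["ft_force"])
# hand angle th -> flush finger centre 15 mm behind
rows([at(th,.052,-.015,.0180,th-90) for th in np.linspace(140,196,12)])
```

```text
[-0.44475928  0.75152755 -0.48802438]
pos [[-0.0079, 0.0, 0.0016], [-0.0125, -0.0015, 0.0016], [-0.0171, -0.0026, 0.0016], [-0.0219, -0.0033, 0.0015], [-0.0267, -0.0036, 0.0015], [-0.0315, -0.0034, 0.0015], [-0.0363, -0.0029, 0.0015], [-0.041, -0.0019, 0.0015], [-0.0456, -0.0005, 0.0015], [-0.05, 0.0013, 0.0015], [-0.0543, 0.0035, 0.0015], [-0.0584, 0.0061, 0.0015]] 
rot [[0.2, -0.1, 5.0], [0.2, -0.1, -0.1], [0.2, -0.1, -5.1], [0.2, -0.1, -10.2], [0.2, -0.1, -15.3], [0.2, -0.1, -20.4], [0.2, -0.1, -25.5], [0.2, -0.0, -30.6], [0.2, -0.0, -35.7], [0.2, -0.0, -40.8], [0.2, -0.0, -45.9], [0.2, -0.0, -51.0]] 
now [0.5118 0.0629 0.0196] [-0.09  0.72  1.85  0.    0.57  0.52] 2.7167
```

View pics/s2.png

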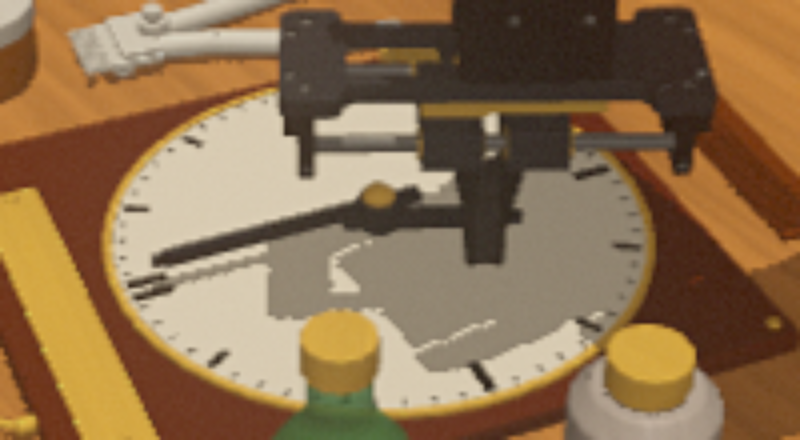

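The fingertip is down on the nine side of the short hand (crop (485,260)), level with the hand's middle and touching nothing. Now I'll push it round.

{"name": "arm_command", "arguments": {
  "delta_rot": [
    [0, 0, 0],
    [0, 0, 0],
    [0, 0, -5],
    [0, 0, -10],
    [0, 0, -15],
    [0, 0, -20],
    [0, 0, -25],
    [0, 0, -31],
    [0, 0, -36],
    [0, 0, -41],
    [0, 0, -46],
    [0, 0, -51]
  ],
  "delta_pos": [
    [-0.008, 0, 0.001],
    [-0.0125, -0.0015, 0.001],
    [-0.017, -0.0025, 0.001],
    [-0.022, -0.0035, 0.001],
    [-0.0265, -0.0035, 0.001],
    [-0.0315, -0.0035, 0.001],
    [-0.0365, -0.003, 0.001],
    [-0.041, -0.002, 0.001],
    [-0.0455, -0.0005, 0.001],
    [-0.05, 0.0015, 0.001],
    [-0.0545, 0.0035, 0.001],
    [-0.0585, 0.006, 0.001]
  ],
  "gripper": [1, 1, 1, 1, 1, 1, 1, 1, 1, 1, 1, 1]
}}

```text
time: 3.72
position: [0.4813, 0.0113, 0.0174]
tool_rot: [0.6, 0.8, 0.0, -0.0]
ft_force: [-0.3, 1.2, 0.5]
grip_width: 0.0005
grip_force: 0.3
```

Run:
```python
from h import *
rows([at(th,.052,-.015,.0185,th-90) for th in np.r_[np.linspace(200,230,8),232,234,234,234]])
```

```text
pos [[-0.004, 0.0011, -0.0011], [-0.008, 0.0004, -0.0011], [-0.012, -0.0, -0.0011], [-0.016, -0.0001, -0.0011], [-0.0201, 0.0, -0.0011], [-0.0241, 0.0005, -0.0011], [-0.0281, 0.0013, -0.0011], [-0.032, 0.0024, -0.0011], [-0.0338, 0.003, -0.0011], [-0.0355, 0.0037, -0.0011], [-0.0355, 0.0037, -0.0011], [-0.0355, 0.0037, -0.0011]] 
rot [[-0.0, -0.0, -3.7], [-0.0, -0.0, -8.0], [-0.0, -0.0, -12.3], [-0.0, -0.0, -16.6], [-0.0, -0.0, -20.9], [-0.0, -0.0, -25.2], [-0.0, -0.0, -29.4], [-0.0, -0.0, -33.7], [-0.0, -0.0, -35.7], [-0.0, -0.0, -37.7], [-0.0, -0.0, -37.7], [-0.0, -0.0, -37.7]] 
now [0.4813 0.0113 0.0174] [-0.21  0.71  1.94  0.    0.5  -0.49] 3.7167
```

{"name": "arm_command", "arguments": {
  "delta_rot": [
    [0, 0, -4],
    [0, 0, -8],
    [0, 0, -12],
    [0, 0, -17],
    [0, 0, -21],
    [0, 0, -25],
    [0, 0, -29],
    [0, 0, -34],
    [0, 0, -36],
    [0, 0, -38],
    [0, 0, -38],
    [0, 0, -38]
  ],
  "delta_pos": [
    [-0.004, 0.001, -0.001],
    [-0.008, 0.0005, -0.001],
    [-0.012, 0, -0.001],
    [-0.016, 0, -0.001],
    [-0.02, 0, -0.001],
    [-0.024, 0.0005, -0.001],
    [-0.028, 0.0015, -0.001],
    [-0.032, 0.0025, -0.001],
    [-0.034, 0.003, -0.001],
    [-0.0355, 0.0035, -0.001],
    [-0.0355, 0.0035, -0.001],
    [-0.0355, 0.0035, -0.001]
  ],
  "gripper": [1, 1, 1, 1, 1, 1, 1, 1, 1, 1, 1, 1]
}}

```text
time: 4.72
position: [0.4947, -0.0217, 0.0183]
tool_rot: [0.309, 0.951, -0.0, -0.0]
ft_force: [-0.1, 0.6, 0.2]
grip_width: 0.0008
grip_force: 0.0
```

Run:
```python
from h import *
o=status.get_obs(); print(o["ft_force"])
c=viewer.camera("top"); cv2.imwrite("pics/t3.png",cv2.resize(c["pixels"][150:290,240:400],None,fx=3.5,fy=3.5,interpolation=cv2.INTER_CUBIC))
c=viewer.camera("scene"); cv2.imwrite("pics/s3.png",cv2.resize(c["pixels"][160:270,230:430],None,fx=4,fy=4,interpolation=cv2.INTER_CUBIC))
cv2.imwrite("pics/both3.png",np.hstack([cv2.resize(cv2.imread("pics/t3.png"),(400,350)),cv2.resize(cv2.imread("pics/s3.png"),(400,350))]))
rows([at(th,.052,-.015,.0185,th-90) for th in (236,238,240,241.7)])
```

```text
[-0.07352587  0.58398129  0.20829844]
pos [[-0.0019, -0.0007, -0.0003], [-0.0037, -0.0012, -0.0003], [-0.0056, -0.0015, -0.0003], [-0.0072, -0.0018, -0.0003]] 
rot [[-0.0, 0.0, -2.0], [-0.0, 0.0, -4.0], [-0.0, 0.0, -6.0], [-0.0, 0.0, -7.7]] 
now [ 0.4949 -0.0215  0.0182] [-0.27  0.71  1.9  -0.    0.53 -1.21] 4.8167
```

View pics/both3.png

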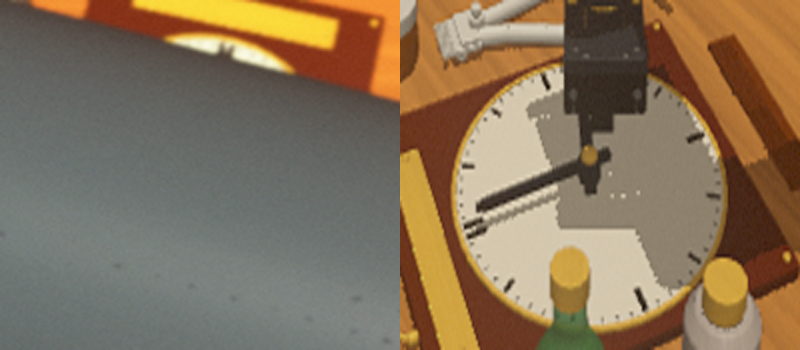

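The short hand is nearly there: its tail points at (590,190) in the scene crop. I'll finish the push, back off, lift and swing clear so I can measure.

{"name": "arm_command", "arguments": {
  "delta_rot": [
    [0, 0, -2],
    [0, 0, -4],
    [0, 0, -6],
    [0, 0, -7],
    [0, 0, -7],
    [0, 0, -7],
    [0, 0, -7],
    [0, 0, -7],
    [0, 0, -7],
    [0, 0, -7],
    [0, 0, -7]
  ],
  "delta_pos": [
    [-0.002, -0.0005, 0],
    [-0.0035, -0.001, 0],
    [-0.0055, -0.0015, 0],
    [-0.0065, -0.0015, 0],
    [-0.0065, -0.0015, 0],
    [-0.0065, -0.0015, 0],
    [0.004, -0.0015, 0],
    [0.006, -0.0015, -0.01],
    [0.006, -0.0015, -0.05],
    [0.006, -0.0015, -0.09],
    [0.006, -0.0015, -0.12]
  ],
  "gripper": [1, 1, 1, 1, 1, 1, 1, 1, 1, 1, 1]
}}

```text
time: 5.73
position: [0.4888, -0.0186, 0.1406]
tool_rot: [0.25, 0.968, 0.0, 0.0]
ft_force: [0.9, 0.4, 0.1]
grip_width: 0.0004
grip_force: 0.0
```

Run:
```python
from h import *
rows([(.45,-.33,.16,200)])
```

```text
pos [[-0.1168, -0.2913, -0.0195]] 
rot [[-0.0, 0.0, -48.9]] 
now [ 0.4888 -0.0186  0.1406] [-0.27  0.47  1.85  0.    0.82 -1.33] 5.7333
```

{"name": "arm_command", "arguments": {
  "delta_rot": [
    [0, 0, -49],
    [0, 0, -49],
    [0, 0, -49],
    [0, 0, -49],
    [0, 0, -49],
    [0, 0, -49],
    [0, 0, -49],
    [0, 0, -49],
    [0, 0, -49],
    [0, 0, -49],
    [0, 0, -49],
    [0, 0, -49]
  ],
  "delta_pos": [
    [-0.117, -0.291, -0.03],
    [-0.117, -0.291, -0.03],
    [-0.117, -0.291, -0.03],
    [-0.117, -0.291, -0.03],
    [-0.117, -0.291, -0.03],
    [-0.117, -0.291, -0.03],
    [-0.117, -0.291, -0.03],
    [-0.117, -0.291, -0.03],
    [-0.117, -0.291, -0.03],
    [-0.117, -0.291, -0.03],
    [-0.117, -0.291, -0.03],
    [-0.117, -0.291, -0.03]
  ],
  "gripper": [1, 1, 1, 1, 1, 1, 1, 1, 1, 1, 1, 1]
}}

```text
time: 6.73
position: [0.4502, -0.3279, 0.1678]
tool_rot: [-0.174, 0.985, 0.001, -0.001]
ft_force: [0.4, 0.4, 0.2]
grip_width: 0.0007
grip_force: 0.0
```

```bash
cat > look.py <<'E'
from h import *
import sys
from scipy.signal import find_peaks
c=viewer.camera("top"); ctr=np.array([.539,.0132])
cv2.imwrite(sys.argv[1],warp(c,ctr,.02))
a=np.radians(np.arange(0,360,.5))
for nm,z,rr in(("tick",.014,np.arange(.095,.118,.003)),("hour",.020,np.arange(.03,.062,.004)),("hourout",.020,np.arange(.05,.066,.003)),("min",.029,np.arange(.075,.105,.004))):
    p=np.mean([polar(c,ctr,z,r,a) for r in rr],0); p=p.max()-p
    pk,_=find_peaks(p,prominence=20,distance=6); print(nm,[(round(float(np.degrees((a[q-8:q+9]*p[q-8:q+9]**2).sum()/(p[q-8:q+9]**2).sum())),1),int(p[q])) for q in pk if 8<=q<711])
rows([at(347,.095,.03,.12,230)])
E
python3 look.py pics/w4.png
```

```text
tick [(76.5, 47), (166.7, 42), (226.3, 75), (256.9, 47), (347.1, 154)]
hour [(246.0, 159), (347.5, 135)]
hourout [(245.3, 140), (347.4, 137)]
min [(221.8, 23), (346.9, 142)]
pos [[-0.2944, 0.2616, 0.0483]] 
rot [[0.1, 0.0, -29.9]] 
now [ 0.4504 -0.3277  0.1678] [-0.83  0.51  1.66  0.    0.98 -2.75] 6.7833
```

View pics/w4.png

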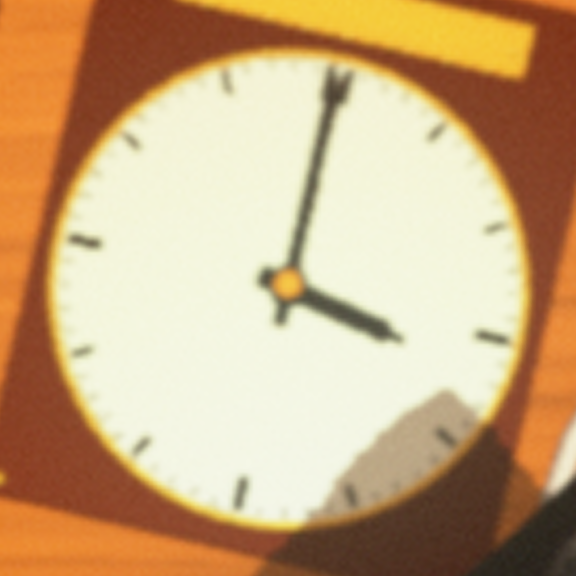

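The short hand reads about 245.4° against a target of 241.7°, with its tip at (403,340), so I overshot by roughly 4°. I'll nudge it back from the other side.

```bash
python3 -c "
from h import *
rows([at(242,.052,.037,.10,152),at(242,.052,.037,.0185,152)])"
```

```text
pos [[-0.1845, 0.2261, 0.0683], [-0.1845, 0.2259, 0.1498]] 
rot [[0.1, -0.1, 48.1], [0.1, -0.1, 48.1]] 
now [ 0.4504 -0.3277  0.1678] [-0.83  0.51  1.66  0.    0.98 -2.75] 6.7833
```

{"name": "arm_command", "arguments": {
  "delta_rot": [
    [0, 0, 48],
    [0, 0, 48],
    [0, 0, 48],
    [0, 0, 48],
    [0, 0, 48],
    [0, 0, 48],
    [0, 0, 48],
    [0, 0, 48],
    [0, 0, 48],
    [0, 0, 48],
    [0, 0, 48],
    [0, 0, 48]
  ],
  "delta_pos": [
    [-0.1845, 0.226, 0],
    [-0.1845, 0.226, 0],
    [-0.1845, 0.226, 0],
    [-0.1845, 0.226, 0],
    [-0.1845, 0.226, 0],
    [-0.1845, 0.226, 0],
    [-0.1845, 0.226, 0],
    [-0.1845, 0.226, 0],
    [-0.1845, 0.226, 0.04],
    [-0.1845, 0.226, 0.068],
    [-0.1845, 0.226, 0.068],
    [-0.1845, 0.226, 0.068]
  ],
  "gripper": [1, 1, 1, 1, 1, 1, 1, 1, 1, 1, 1, 1]
}}

```text
time: 7.78
position: [0.5448, -0.0527, 0.099]
tool_rot: [0.241, 0.971, 0.0, -0.003]
ft_force: [0.1, 0.1, -1.2]
grip_width: 0.0007
grip_force: 0.0
```

```bash
python3 -c "
from h import *
rows([at(242,.052,.037,.0185,152)]+[at(242,.052,o,.0185,152) for o in (.03,.025,.02,.018)])"
```

```text
pos [[-0.0008, 0.0013, 0.0805], [0.0062, 0.0014, 0.0805], [0.0112, 0.0014, 0.0806], [0.0162, 0.0014, 0.0806], [0.0182, 0.0014, 0.0806]] 
rot [[-0.0, -0.3, 0.2], [-0.0, -0.3, 0.2], [-0.0, -0.3, 0.2], [-0.0, -0.3, 0.2], [-0.0, -0.3, 0.2]] 
now [ 0.5448 -0.0527  0.099 ] [-0.3   0.6   1.73  0.    0.81 -1.39] 7.7833
```

{"name": "arm_command", "arguments": {
  "delta_rot": [
    [0, 0, 0],
    [0, 0, 0],
    [0, 0, 0],
    [0, 0, 0],
    [0, 0, 0],
    [0, 0, 0],
    [0, 0, 0],
    [0, 0, 0],
    [0, 0, 0],
    [0, 0, 0],
    [0, 0, 0],
    [0, 0, 0]
  ],
  "delta_pos": [
    [0, 0.001, 0.035],
    [0, 0.001, 0.06],
    [0, 0.001, 0.075],
    [0, 0.001, 0.08],
    [0, 0.001, 0.08],
    [0.006, 0.001, 0.08],
    [0.01, 0.001, 0.08],
    [0.013, 0.001, 0.08],
    [0.0155, 0.001, 0.08],
    [0.0175, 0.001, 0.08],
    [0.018, 0.001, 0.08],
    [0.018, 0.001, 0.08]
  ],
  "gripper": [1, 1, 1, 1, 1, 1, 1, 1, 1, 1, 1, 1]
}}

```text
time: 8.78
position: [0.5313, -0.0454, 0.0203]
tool_rot: [0.242, 0.97, -0.0, 0.0]
ft_force: [0.3, 0.5, 0.1]
grip_width: 0.0003
grip_force: 0.0
```

```bash
python3 -c "
from h import *
o=status.get_obs();print(o['position'],o['ft_force'])
t=np.radians(242);d=np.array(o['position'][:2])-C;print(d@[np.cos(t),np.sin(t)],d@[-np.sin(t),np.cos(t)])
rows([at(242,.052,.028,.0185,152),at(347,.095,.035,.10,230)])"
```

```text
[ 0.53128077 -0.04544484  0.02028417] [0.2597788  0.49758995 0.10144999]
0.05319906080873113 0.021242723560606087
pos [[-0.0068, 0.0012, 0.0018], [-0.0616, 0.1115, -0.0797]] 
rot [[0.0, 0.0, 0.0], [-0.0, 0.0, -78.0]] 
now [ 0.5313 -0.0454  0.0203] [-0.3   0.73  1.81 -0.    0.61 -1.38] 8.7833
```

{"name": "arm_command", "arguments": {
  "delta_rot": [
    [0, 0, 0],
    [0, 0, 0],
    [0, 0, 0],
    [0, 0, 0]
  ],
  "delta_pos": [
    [0.001, 0, 0.001],
    [0.002, 0, 0.001],
    [0.003, 0, 0.001],
    [0.003, 0, 0.001]
  ],
  "gripper": [1, 1, 1, 1]
}}

```text
time: 9.12
position: [0.5286, -0.0441, 0.019]
tool_rot: [0.242, 0.97, -0.0, 0.0]
ft_force: [0.4, 0.0, 0.7]
grip_width: 0.0006
grip_force: 0.1
```

```bash
python3 -c "
from h import *
o=status.get_obs();print(o['position'],o['ft_force'])
t=np.radians(242);d=np.array(o['position'][:2])-C;print(d@[np.cos(t),np.sin(t)],d@[-np.sin(t),np.cos(t)])
rows([(.45,-.33,.16,170)])"
```

```text
[ 0.52859894 -0.044126    0.0189523 ] [0.35704765 0.03784787 0.72864593]
0.0532936393038126 0.01825565930393422
pos [[-0.0646, -0.2894, -0.141]] 
rot [[-0.0, 0.0, -18.0]] 
now [ 0.5286 -0.0441  0.019 ] [-0.29  0.73  1.81 -0.    0.6  -1.38] 9.1167
```

{"name": "arm_command", "arguments": {
  "delta_rot": [
    [0, 0, 0],
    [0, 0, 0],
    [0, 0, 0],
    [0, 0, 0],
    [0, 0, 0],
    [0, 0, -18],
    [0, 0, -18],
    [0, 0, -18],
    [0, 0, -18],
    [0, 0, -18],
    [0, 0, -18],
    [0, 0, -18]
  ],
  "delta_pos": [
    [-0.01, 0, 0],
    [-0.01, 0, -0.03],
    [-0.01, 0, -0.07],
    [-0.01, 0, -0.11],
    [-0.01, 0, -0.14],
    [-0.065, -0.289, -0.14],
    [-0.065, -0.289, -0.14],
    [-0.065, -0.289, -0.14],
    [-0.065, -0.289, -0.14],
    [-0.065, -0.289, -0.14],
    [-0.065, -0.289, -0.14],
    [-0.065, -0.289, -0.14]
  ],
  "gripper": [1, 1, 1, 1, 1, 1, 1, 1, 1, 1, 1, 1]
}}

```text
time: 10.12
position: [0.4534, -0.3217, 0.1594]
tool_rot: [0.087, 0.996, -0.0, 0.0]
ft_force: [0.8, -0.4, 0.3]
grip_width: 0.0005
grip_force: 0.0
```

```bash
python3 look.py pics/w5.png
```

```text
tick [(76.5, 47), (166.7, 42), (226.9, 83), (256.9, 48), (347.1, 153)]
hour [(245.0, 159), (347.4, 135)]
hourout [(244.6, 142), (347.4, 136)]
min [(221.0, 34), (346.9, 141)]
pos [[-0.1192, 0.3777, 0.0369]] 
rot [[-0.6, -0.1, -60.2]] 
now [ 0.4525 -0.3309  0.1598] [-0.83  0.52  1.66 -0.01  0.95 -2.22] 10.1667
```

The short hand now reads about 244.8°, so that touch barely reached it; contact works out at a 15.7 mm offset. I'll go back 2.8 mm deeper, then carry on to the long hand.

```bash
python3 -c "
from h import *
rows([at(242,.053,.034,.10,152)])"
```

```text
pos [[-0.0389, 0.2917, 0.0573]] 
rot [[-0.5, 0.3, 17.8]] 
now [ 0.4525 -0.3309  0.1598] [-0.83  0.52  1.66 -0.01  0.95 -2.22] 10.1667
```

{"name": "arm_command", "arguments": {
  "delta_rot": [
    [-0.5, 0.3, 18],
    [-0.5, 0.3, 18],
    [-0.5, 0.3, 18],
    [-0.5, 0.3, 18],
    [-0.5, 0.3, 18],
    [-0.5, 0.3, 18],
    [-0.5, 0.3, 18],
    [-0.5, 0.3, 18],
    [-0.5, 0.3, 18],
    [-0.5, 0.3, 18],
    [-0.5, 0.3, 18],
    [-0.5, 0.3, 18]
  ],
  "delta_pos": [
    [-0.039, 0.292, 0],
    [-0.039, 0.292, 0],
    [-0.039, 0.292, 0],
    [-0.039, 0.292, 0],
    [-0.039, 0.292, 0],
    [-0.039, 0.292, 0],
    [-0.039, 0.292, 0],
    [-0.039, 0.292, 0],
    [-0.039, 0.292, 0.03],
    [-0.039, 0.292, 0.057],
    [-0.039, 0.292, 0.057],
    [-0.039, 0.292, 0.057]
  ],
  "gripper": [1, 1, 1, 1, 1, 1, 1, 1, 1, 1, 1, 1]
}}

```text
time: 11.17
position: [0.542, -0.0384, 0.1011]
tool_rot: [0.242, 0.97, 0.005, -0.004]
ft_force: [-0.3, -0.2, 0.9]
grip_width: 0.0002
grip_force: 0.0
```

{"name": "arm_command", "arguments": {
  "delta_rot": [
    [0, 0, 0],
    [0, 0, 0],
    [0, 0, 0],
    [0, 0, 0]
  ],
  "delta_pos": [
    [0, 0, 0.035],
    [0, 0, 0.065],
    [0, 0, 0.077],
    [0, 0, 0.077]
  ],
  "gripper": [1, 1, 1, 1]
}}

```text
time: 11.5
position: [0.542, -0.0381, 0.0239]
tool_rot: [0.242, 0.97, 0.005, -0.004]
ft_force: [-0.8, 0.0, 0.5]
grip_width: 0.0003
grip_force: 0.0
```

```bash
python3 -c "
from h import *
viewer.camera('top');o=status.get_obs();print(o['position'],o['ft_force'])
rows([at(242,.053,o,.019,152) for o in (.02,.0155)])"
```

```text
[ 0.54298202 -0.03829657  0.02528012] [ 0.41689734 -0.67139572  0.24596658]
pos [[0.0082, -0.0117, 0.0062], [0.0127, -0.0117, 0.0063]] 
rot [[0.4, -0.4, -0.0], [0.4, -0.4, -0.0]] 
now [ 0.543  -0.0383  0.0253] [-0.28  0.73  1.77  0.01  0.65 -1.37] 11.55
```

{"name": "arm_command", "arguments": {
  "delta_rot": [
    [0.4, -0.4, 0],
    [0.4, -0.4, 0],
    [0.4, -0.4, 0],
    [0.4, -0.4, 0],
    [0.4, -0.4, 0],
    [0.4, -0.4, 0],
    [0.4, -0.4, 0]
  ],
  "delta_pos": [
    [0, -0.006, 0.002],
    [0, -0.0117, 0.006],
    [0.004, -0.0117, 0.006],
    [0.008, -0.0117, 0.006],
    [0.009, -0.0117, 0.006],
    [0.01, -0.0117, 0.006],
    [0.01, -0.0117, 0.006]
  ],
  "gripper": [1, 1, 1, 1, 1, 1, 1]
}}

```text
time: 12.13
position: [0.5284, -0.043, 0.0194]
tool_rot: [0.241, 0.97, 0.0, 0.001]
ft_force: [-0.5, -0.4, 0.7]
grip_width: 0.0002
grip_force: 0.0
```

```bash
python3 -c "
from h import *
viewer.camera('top');o=status.get_obs();print(o['position'],o['ft_force'])
rows([at(242,.053,o,.019,152) for o in (.0155,)])"
```

```text
[ 0.52842886 -0.0430157   0.01930233] [ 0.11399833 -0.28060016  0.88232964]
pos [[0.0021, -0.0006, 0.0003]] 
rot [[0.1, 0.1, 0.1]] 
now [ 0.5284 -0.043   0.0193] [-0.29  0.73  1.81  0.    0.6  -1.38] 12.1833
```

Final 2 mm of push, then back off and lift.

{"name": "arm_command", "arguments": {
  "delta_rot": [
    [0, 0, 0],
    [0, 0, 0],
    [0, 0, 0],
    [0, 0, 0],
    [0, 0, 0],
    [0, 0, 0],
    [0, 0, 0],
    [0, 0, 0]
  ],
  "delta_pos": [
    [0.001, 0, 0],
    [0.002, 0, 0],
    [0.002, 0, 0],
    [0.002, 0, 0],
    [-0.008, 0, 0],
    [-0.008, 0, -0.02],
    [-0.008, 0, -0.06],
    [-0.008, 0, -0.09]
  ],
  "gripper": [1, 1, 1, 1, 1, 1, 1, 1]
}}

```text
time: 12.85
position: [0.5358, -0.0473, 0.11]
tool_rot: [0.242, 0.97, 0.0, -0.0]
ft_force: [0.5, 0.2, -0.4]
grip_width: 0.0006
grip_force: 0.0
```

```bash
python3 -c "
from h import *
viewer.camera('top')
rows([at(347,.095,.032,.11,230)])"
```

```text
pos [[-0.0538, 0.1072, 0.0064]] 
rot [[-0.3, 0.6, -77.9]] 
now [ 0.5395 -0.0481  0.1156] [-0.3   0.57  1.75  0.    0.82 -1.38] 12.9
```

{"name": "arm_command", "arguments": {
  "delta_rot": [
    [0, 0, -78],
    [0, 0, -78],
    [0, 0, -78],
    [0, 0, -78],
    [0, 0, -78],
    [0, 0, -78],
    [0, 0, -78],
    [0, 0, -78],
    [0, 0, -78],
    [0, 0, -78],
    [0, 0, -78],
    [0, 0, -78]
  ],
  "delta_pos": [
    [-0.054, 0.107, 0.006],
    [-0.054, 0.107, 0.006],
    [-0.054, 0.107, 0.006],
    [-0.054, 0.107, 0.006],
    [-0.054, 0.107, 0.006],
    [-0.054, 0.107, 0.006],
    [-0.054, 0.107, 0.006],
    [-0.054, 0.107, 0.006],
    [-0.054, 0.107, 0.006],
    [-0.054, 0.107, 0.006],
    [-0.054, 0.107, 0.006],
    [-0.054, 0.107, 0.006]
  ],
  "gripper": [1, 1, 1, 1, 1, 1, 1, 1, 1, 1, 1, 1]
}}

```text
time: 13.9
position: [0.6335, 0.0221, 0.1029]
tool_rot: [-0.424, 0.906, 0.0, 0.0]
ft_force: [0.5, 0.1, -0.4]
grip_width: 0.0006
grip_force: 0.0
```

```bash
python3 -c "
from h import *
viewer.camera('top')
rows([at(347,.095,.032,.0255,230),at(347,.095,.025,.0255,230)])"
```

```text
pos [[-0.0018, -0.0034, 0.0774], [0.0045, -0.0066, 0.0774]] 
rot [[-0.0, 0.0, -0.1], [-0.0, 0.0, -0.1]] 
now [0.6335 0.0221 0.1029] [-0.14  0.69  1.51  0.    0.95 -2.58] 13.95
```

{"name": "arm_command", "arguments": {
  "delta_rot": [
    [0, 0, 0],
    [0, 0, 0],
    [0, 0, 0],
    [0, 0, 0],
    [0, 0, 0]
  ],
  "delta_pos": [
    [-0.002, -0.003, 0.035],
    [-0.002, -0.003, 0.06],
    [-0.002, -0.003, 0.074],
    [-0.002, -0.003, 0.077],
    [-0.002, -0.003, 0.077]
  ],
  "gripper": [1, 1, 1, 1, 1]
}}

```text
time: 14.37
position: [0.6361, 0.0219, 0.025]
tool_rot: [-0.422, 0.906, 0.001, -0.001]
ft_force: [0.6, 1.1, -0.5]
grip_width: 0.0005
grip_force: 0.0
```

Run:
```python
from h import *
c=viewer.camera("scene"); cv2.imwrite("pics/s6.png",cv2.resize(c["pixels"][160:270,230:430],None,fx=4,fy=4))
def Y(th): return max(th-90, 0) if th<325 else 230-(347-th)*.0
print(status.get_obs()["ft_force"])
rows([at(th,.095,o,.026,min(th-90,230)) for th,o in [(347,.025),(345,.018),(341,.016),(336,.016),(331,.015),(326,.0145)]+[(t,.0135) for t in (320,313,306,299,292,285)]])
```

```text
[-0.04899494  0.49356533 -0.4599359 ]
pos [[0.0065, -0.0037, 0.0002], [0.0155, -0.0089, 0.0002], [0.0229, -0.0133, 0.0002], [0.0304, -0.0173, 0.0002], [0.0391, -0.0208, 0.0002], [0.0476, -0.0234, 0.0002], [0.0584, -0.0254, 0.0002], [0.0701, -0.0263, 0.0002], [0.0818, -0.0258, 0.0002], [0.0934, -0.0239, 0.0002], [0.1046, -0.0206, 0.0001], [0.1154, -0.016, 0.0001]] 
rot [[-0.0, 0.1, -0.0], [-0.0, 0.1, -0.0], [-0.0, 0.1, -0.0], [-0.0, 0.1, -0.0], [-0.0, 0.1, -0.0], [-0.0, 0.1, -0.0], [-0.0, 0.1, -0.0], [-0.0, 0.1, 7.0], [-0.0, 0.1, 14.0], [-0.0, 0.1, 21.0], [-0.0, 0.1, 28.0], [-0.0, 0.1, 35.0]] 
now [0.6371 0.0219 0.0262] [-0.14  0.8   1.53  0.    0.81 -2.58] 14.4167
```

View pics/s6.png

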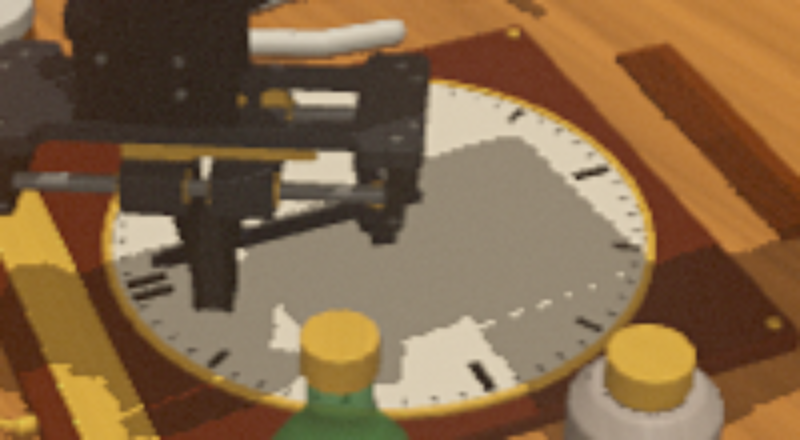

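The fingertip is on the eleven side of the long hand (crop (215,300)) and clear of it. Now I'll sweep the hand clockwise.

{"name": "arm_command", "arguments": {
  "delta_rot": [
    [0, 0, 0],
    [0, 0, 0],
    [0, 0, 0],
    [0, 0, 0],
    [0, 0, 0],
    [0, 0, 0],
    [0, 0, 0],
    [0, 0, 7],
    [0, 0, 14],
    [0, 0, 21],
    [0, 0, 28],
    [0, 0, 35]
  ],
  "delta_pos": [
    [0.0065, -0.0035, 0.001],
    [0.0155, -0.009, 0.001],
    [0.023, -0.0135, 0.001],
    [0.0305, -0.0175, 0.001],
    [0.039, -0.021, 0.001],
    [0.0475, -0.0235, 0.001],
    [0.0585, -0.0255, 0.001],
    [0.07, -0.0265, 0.001],
    [0.082, -0.026, 0.001],
    [0.0935, -0.024, 0.001],
    [0.1045, -0.0205, 0.001],
    [0.1155, -0.016, 0.001]
  ],
  "gripper": [1, 1, 1, 1, 1, 1, 1, 1, 1, 1, 1, 1]
}}

```text
time: 15.42
position: [0.5743, -0.0781, 0.0252]
tool_rot: [-0.128, 0.992, 0.0, 0.001]
ft_force: [-0.8, -0.1, -0.4]
grip_width: 0.0004
grip_force: 0.2
```

Run:
```python
from h import *
rows([at(th,.095,.0135,.0255,th-90) for th in 279-6.5*np.arange(12)])
```

```text
pos [[0.0089, 0.0002, -0.0004], [0.0198, 0.0003, -0.0004], [0.0306, 0.0017, -0.0004], [0.0411, 0.0043, -0.0004], [0.0513, 0.0081, -0.0004], [0.061, 0.013, -0.0004], [0.0701, 0.019, -0.0004], [0.0785, 0.0259, -0.0005], [0.086, 0.0338, -0.0005], [0.0926, 0.0425, -0.0005], [0.0981, 0.0518, -0.0005], [0.1026, 0.0618, -0.0005]] 
rot [[-0.0, 0.1, 5.7], [0.0, 0.1, 12.2], [0.0, 0.1, 18.7], [0.0, 0.1, 25.2], [0.0, 0.1, 31.7], [0.0, 0.1, 38.2], [0.0, 0.1, 44.7], [0.0, 0.1, 51.2], [0.0, 0.1, 57.7], [0.0, 0.1, 64.2], [0.0, 0.1, 70.7], [0.0, 0.1, 77.2]] 
now [ 0.5743 -0.0781  0.0252] [-0.33  0.75  1.69  0.    0.7  -2.16] 15.4167
```

{"name": "arm_command", "arguments": {
  "delta_rot": [
    [0, 0, 6],
    [0, 0, 12],
    [0, 0, 19],
    [0, 0, 25],
    [0, 0, 32],
    [0, 0, 38],
    [0, 0, 45],
    [0, 0, 51],
    [0, 0, 58],
    [0, 0, 64],
    [0, 0, 71],
    [0, 0, 77]
  ],
  "delta_pos": [
    [0.009, 0, -0.0005],
    [0.02, 0.0005, -0.0005],
    [0.0305, 0.0015, -0.0005],
    [0.041, 0.0045, -0.0005],
    [0.0515, 0.008, -0.0005],
    [0.061, 0.013, -0.0005],
    [0.07, 0.019, -0.0005],
    [0.0785, 0.026, -0.0005],
    [0.086, 0.034, -0.0005],
    [0.0925, 0.0425, -0.0005],
    [0.098, 0.052, -0.0005],
    [0.1025, 0.062, -0.0005]
  ],
  "gripper": [1, 1, 1, 1, 1, 1, 1, 1, 1, 1, 1, 1]
}}

```text
time: 16.42
position: [0.4591, -0.0441, 0.0257]
tool_rot: [0.517, 0.856, 0.0, 0.0]
ft_force: [0.8, -1.0, 0.3]
grip_width: 0.0006
grip_force: 0.2
```

Run:
```python
from h import *
rows([at(th,.095,.0135,.0255,th-90) for th in (201,195,189,183,178,174,171,169,168,168,168)])
```

```text
pos [[0.0105, -0.0006, 0.0002], [0.0205, -0.0004, 0.0002], [0.0305, 0.001, 0.0002], [0.0402, 0.0033, 0.0002], [0.0481, 0.0061, 0.0002], [0.0543, 0.0087, 0.0002], [0.0588, 0.011, 0.0002], [0.0617, 0.0127, 0.0002], [0.0631, 0.0135, 0.0002], [0.0631, 0.0135, 0.0002], [0.0631, 0.0135, 0.0002]] 
rot [[0.1, 0.0, 6.7], [0.1, 0.0, 12.7], [0.1, 0.0, 18.7], [0.1, 0.0, 24.7], [0.1, 0.0, 29.7], [0.1, 0.0, 33.7], [0.1, -0.0, 36.7], [0.1, -0.0, 38.7], [0.1, -0.0, 39.7], [0.1, -0.0, 39.7], [0.1, -0.0, 39.7]] 
now [ 0.4591 -0.0441  0.0257] [-0.34  0.68  1.99  0.    0.47 -0.82] 16.4167
```

{"name": "arm_command", "arguments": {
  "delta_rot": [
    [0, 0, 7],
    [0, 0, 13],
    [0, 0, 19],
    [0, 0, 25],
    [0, 0, 30],
    [0, 0, 34],
    [0, 0, 37],
    [0, 0, 38.5],
    [0, 0, 39],
    [0, 0, 39],
    [0, 0, 39]
  ],
  "delta_pos": [
    [0.0105, -0.0005, 0],
    [0.0205, -0.0005, 0],
    [0.0305, 0.001, 0],
    [0.04, 0.0035, 0],
    [0.048, 0.006, 0],
    [0.0545, 0.0085, 0],
    [0.059, 0.011, 0],
    [0.0615, 0.0125, 0],
    [0.062, 0.0125, 0],
    [0.062, 0.0125, 0],
    [0.062, 0.0125, 0]
  ],
  "gripper": [1, 1, 1, 1, 1, 1, 1, 1, 1, 1, 1]
}}

```text
time: 17.33
position: [0.4417, 0.0165, 0.0256]
tool_rot: [0.771, 0.636, 0.001, 0.0]
ft_force: [-0.4, 0.7, 0.4]
grip_width: 0.0002
grip_force: 0.0
```

Run:
```python
from h import *
o=status.get_obs();t=np.radians(167);d=np.array(o['position'][:2])-C;print(d@[np.cos(t),np.sin(t)],d@[-np.sin(t),np.cos(t)],o["ft_force"])
rows([(.45,-.33,.16,78)])
```

```text
0.0944585279981655 0.01664378826271116 [-0.37163543  0.67628336  0.36546599]
pos [[-0.3386, 0.0741, -0.1345]] 
rot [[0.1, -0.0, 1.1]] 
now [0.4417 0.0165 0.0256] [-0.22  0.67  2.03  0.    0.43 -0.03] 17.3333
```

Back off, lift, swing clear and look.

{"name": "arm_command", "arguments": {
  "delta_rot": [
    [0, 0, 0],
    [0, 0, 0],
    [0, 0, 0],
    [0, 0, 0],
    [0, 0, 0],
    [0, 0, 0],
    [0, 0, 0],
    [0, 0, 0],
    [0, 0, 0],
    [0, 0, 0],
    [0, 0, 0],
    [0, 0, 0]
  ],
  "delta_pos": [
    [-0.006, 0, 0],
    [-0.01, 0, -0.01],
    [-0.01, 0, -0.05],
    [-0.01, 0, -0.09],
    [-0.01, 0, -0.13],
    [-0.338, 0.074, -0.15],
    [-0.338, 0.074, -0.15],
    [-0.338, 0.074, -0.15],
    [-0.338, 0.074, -0.15],
    [-0.338, 0.074, -0.15],
    [-0.338, 0.074, -0.15],
    [-0.338, 0.074, -0.15]
  ],
  "gripper": [1, 1, 1, 1, 1, 1, 1, 1, 1, 1, 1, 1]
}}

```text
time: 18.33
position: [0.4474, -0.2864, 0.1736]
tool_rot: [0.772, 0.636, 0.0, 0.0]
ft_force: [1.4, -0.6, 0.3]
grip_width: 0.0003
grip_force: 0.0
```

```bash
python3 look.py pics/w7.png
```

```text
tick [(76.5, 46), (168.0, 124), (218.0, 100), (256.9, 47), (348.1, 41)]
hour [(168.4, 133), (241.5, 156)]
hourout [(168.4, 132), (241.6, 135)]
min [(168.9, 137), (214.2, 47)]
pos [[0.3467, 0.1212, 0.0526]] 
rot [[-0.6, 0.9, -151.2]] 
now [ 0.4502 -0.2966  0.1748] [-0.79  0.47  1.71 -0.    0.95 -0.59] 18.3833
```

View pics/w7.png

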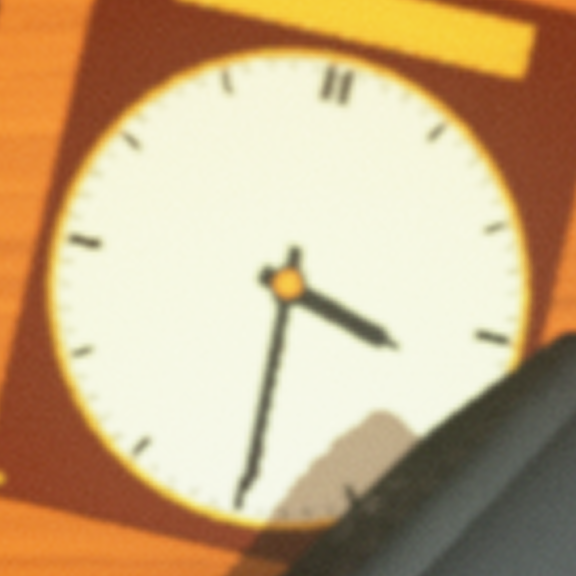

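The short hand reads 241.5° against a target of 241.7°, so it's done. The long hand reads about 168.7° (tip at (238,505)) against 166.7°, so I'll nudge it another 3 mm.

```bash
python3 -c "
from h import *
rows([at(167,.095,.034,.12,78)])"
```

```text
pos [[0.2887, -0.0707, 0.0514]] 
rot [[0.5, 0.5, 0.8]] 
now [ 0.4502 -0.2966  0.1748] [-0.79  0.47  1.71 -0.    0.95 -0.59] 18.3833
```

{"name": "arm_command", "arguments": {
  "delta_rot": [
    [0.5, 0.5, 0],
    [0.5, 0.5, 0],
    [0.5, 0.5, 0],
    [0.5, 0.5, 0],
    [0.5, 0.5, 0],
    [0.5, 0.5, 0],
    [0.5, 0.5, 0],
    [0.5, 0.5, 0],
    [0.5, 0.5, 0],
    [0.5, 0.5, 0],
    [0.5, 0.5, 0]
  ],
  "delta_pos": [
    [0.288, -0.071, 0],
    [0.288, -0.071, 0],
    [0.288, -0.071, 0],
    [0.288, -0.071, 0],
    [0.288, -0.071, 0],
    [0.288, -0.071, 0],
    [0.288, -0.071, 0],
    [0.288, -0.071, 0.03],
    [0.288, -0.071, 0.051],
    [0.288, -0.071, 0.051],
    [0.288, -0.071, 0.051]
  ],
  "gripper": [1, 1, 1, 1, 1, 1, 1, 1, 1, 1, 1]
}}

```text
time: 19.3
position: [0.4328, 0.0124, 0.1218]
tool_rot: [0.771, 0.636, 0.0, -0.007]
ft_force: [0.2, 0.1, -0.2]
grip_width: 0.0006
grip_force: 0.0
```

```bash
python3 -c "
from h import *
viewer.camera('top')
rows([at(167,.095,.030,.026,77),at(167,.095,.0135,.026,77)])"
```

```text
pos [[-0.0081, 0.0067, 0.0963], [0.0084, 0.0073, 0.0964]] 
rot [[-0.5, -0.5, 2.0], [-0.5, -0.5, 2.0]] 
now [0.4337 0.0119 0.1224] [-0.24  0.46  1.99  0.01  0.7  -0.06] 19.35
```

{"name": "arm_command", "arguments": {
  "delta_rot": [
    [-0.5, -0.5, 2],
    [-0.5, -0.5, 2],
    [-0.5, -0.5, 2],
    [-0.5, -0.5, 2],
    [-0.5, -0.5, 2],
    [-0.5, -0.5, 2],
    [-0.5, -0.5, 2]
  ],
  "delta_pos": [
    [-0.009, 0.007, 0.02],
    [-0.009, 0.007, 0.05],
    [-0.009, 0.007, 0.08],
    [-0.009, 0.007, 0.092],
    [-0.009, 0.007, 0.096],
    [-0.009, 0.007, 0.096],
    [-0.005, 0.007, 0.096]
  ],
  "gripper": [1, 1, 1, 1, 1, 1, 1]
}}

```text
time: 19.93
position: [0.4401, 0.0061, 0.0267]
tool_rot: [0.783, 0.622, 0.001, 0.001]
ft_force: [-0.2, -0.3, -0.4]
grip_width: 0.0008
grip_force: 0.0
```

```bash
python3 -c "
from h import *
viewer.camera('top')
rows([at(167,.095,.0135,.026,77)])"
```

```text
pos [[0.0128, -0.0013, 0.001]] 
rot [[0.2, -0.0, -0.0]] 
now [0.4402 0.0069 0.027 ] [-0.24  0.67  2.04  0.    0.43 -0.01] 19.9833
```

{"name": "arm_command", "arguments": {
  "delta_rot": [
    [0, 0, 0],
    [0, 0, 0],
    [0, 0, 0],
    [0, 0, 0],
    [0, 0, 0],
    [0, 0, 0],
    [0, 0, 0]
  ],
  "delta_pos": [
    [0.004, -0.001, 0.001],
    [0.008, -0.001, 0.001],
    [0.01, -0.001, 0.001],
    [0.0115, -0.001, 0.001],
    [0.0125, -0.001, 0.001],
    [0.0128, -0.001, 0.001],
    [0.0128, -0.001, 0.001]
  ],
  "gripper": [1, 1, 1, 1, 1, 1, 1]
}}

```text
time: 20.57
position: [0.4409, 0.0199, 0.0247]
tool_rot: [0.782, 0.623, 0.0, 0.0]
ft_force: [0.1, -0.8, -0.8]
grip_width: 0.0003
grip_force: 0.0
```

```bash
python3 -c "
from h import *
viewer.camera('top')
rows([at(167,.095,.0135,.026,77)])"
```

```text
pos [[0.0001, 0.001, -0.0013]] 
rot [[0.0, -0.0, 0.0]] 
now [0.4409 0.0199 0.0247] [-0.21  0.67  2.04  0.    0.43  0.02] 20.6167
```

{"name": "arm_command", "arguments": {
  "delta_rot": [
    [0, 0, 0],
    [0, 0, 0],
    [0, 0, 0],
    [0, 0, 0],
    [0, 0, 0],
    [0, 0, 0],
    [0, 0, 0],
    [0, 0, 0],
    [0, 0, 0],
    [0, 0, 0],
    [0, 0, 0],
    [0, 0, 0]
  ],
  "delta_pos": [
    [-0.006, 0, 0],
    [-0.01, 0, -0.01],
    [-0.01, 0, -0.05],
    [-0.01, 0, -0.09],
    [-0.01, 0, -0.13],
    [-0.37, 0.1, -0.16],
    [-0.37, 0.1, -0.16],
    [-0.37, 0.1, -0.16],
    [-0.37, 0.1, -0.16],
    [-0.37, 0.1, -0.16],
    [-0.37, 0.1, -0.16],
    [-0.37, 0.1, -0.16]
  ],
  "gripper": [1, 1, 1, 1, 1, 1, 1, 1, 1, 1, 1, 1]
}}

```text
time: 21.62
position: [0.4504, -0.2827, 0.1788]
tool_rot: [0.783, 0.622, 0.0, -0.0]
ft_force: [0.8, 0.2, 0.5]
grip_width: 0.0005
grip_force: 0.0
```

{"name": "arm_command", "arguments": {
  "delta_rot": [
    [0, 0, 0],
    [0, 0, 0],
    [0, 0, 0],
    [0, 0, 0],
    [0, 0, 0],
    [0, 0, 0]
  ],
  "delta_pos": [
    [-0.16, 0.1, -0.03],
    [-0.16, 0.1, -0.03],
    [-0.16, 0.1, -0.03],
    [-0.16, 0.1, -0.03],
    [-0.16, 0.1, -0.03],
    [-0.16, 0.1, -0.03]
  ],
  "gripper": [1, 1, 1, 1, 1, 1]
}}

```text
time: 22.12
position: [0.5137, -0.4658, 0.2095]
tool_rot: [0.784, 0.621, -0.0, 0.004]
ft_force: [0.0, -0.3, -0.1]
grip_width: 0.0005
grip_force: 0.0
```

```bash
python3 look.py pics/w8.png; python3 -c "
from h import *
a=cv2.imread('pics/w8.png'); b=viewer.camera('top')['pixels']
cv2.imwrite('pics/both8.png',np.hstack([cv2.resize(a,(340,340)),cv2.resize(b[100:355,180:525],(459,340))]))"
```

```text
tick [(76.5, 46), (166.6, 121), (256.9, 47), (348.1, 42)]
hour [(166.6, 132), (241.6, 155)]
hourout [(166.6, 130), (241.6, 134)]
min [(167.2, 137)]
pos [[0.497, 0.0114, 0.0881]] 
rot [[-0.0, 0.2, -153.1]] 
now [ 0.5125 -0.462   0.2085] [-0.9   0.63  1.27  0.    1.24 -0.67] 22.1667
```

View pics/both8.png

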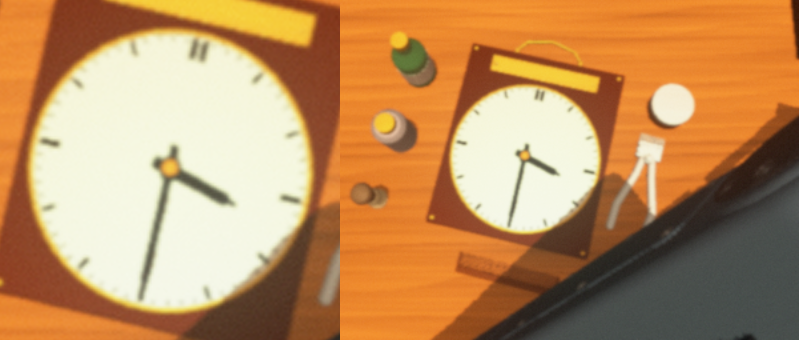

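The left panel shows the long hand on the six (tip at (141,298)) and the short hand midway between three and four (tip at (233,204)). The sign and every neighbour in view are undisturbed; the arm hides the mug. Handing in.

```bash
python3 -c "
from rig import robot
print(robot.hand_in())"
```

```text
the job is handed in; nothing more can be done
None
```

The clock sign is set to half past three and handed in at about 22 s: by the last camera reading both hands are within about 0.5° of their marks, and nothing in view around the sign had moved (the arm hid the mug).

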